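# Seat the recording drive and snap the dock latch

### The arm

A 6-joint arm with a two-finger parallel gripper is mounted at the origin on the work surface. World frame = base frame: x ahead of the robot, y to its left, z up, the work surface at z = 0. Lengths are in m, angles in rad, forces in N, time in s.
With the tool pointing down it reaches from about 0.35 to 0.775 m from the base axis. Payload 7.3 kg.
Tool frame: the origin (TCP) lies on the centre line of the jaws, within the pads' length; the fingertips stand 11 mm ahead of it and the grasp point (between the pads) lies 8 mm behind it; z points along the fingers, y is the direction in which the jaws open and shut (so a half turn about z gives the same grasp; the last joint's range is limited). The gripper opens to 92 mm and grips with 3 to 60 N. Pads are 19 mm wide; open, the fingers measure 130 mm over their backs; the gripper's body (75 mm by 190 mm) begins 47 mm behind the grasp point.
Start: joints at [1.19, 0.342, 1.524, -0, 1.275, -0.146], TCP at [0.122, 0.511, 0.238] pointing down, gripper open.
Joint ranges: [-2.53, 2.53], [-0.77, 2.02], [0.04, 2.7], [-1, 4.14], [0.28, 2.66], [-3.11, 3.11]. Speed limits (rad/s): [2.57, 2.57, 3.14, 3.14, 3.14, 3.14].

### API

Orientations are given as [roll, pitch, yaw] about the fixed x, y, z axes, in that order (R = Rz(yaw) Ry(pitch) Rx(roll)).
In Python, from cell import robot gives the robot as it stands.
- The arm moves only by the tool jog_arm, never from a script. Its argument "deltas" is one flat list of numbers, 6 for each row, row after row: the shift along the world's x, y, z in units of 0.1 m (1.0 is 0.1 m), then the turn, a rotation vector about the world's x, y, z in units of 90 degrees (1.0 is 90 degrees). A call has 1 to 5 rows; each row is the pose to reach, as a shift and turn from the pose commanded when the call began; what a row does not reach only later rows make up. A row lasts 1/12 s, in which the tool goes at most 41.7 mm and 7.16 degrees, less where a joint would pass 70% of its speed; a pose out of reach is approached as far as the arm can. A call with a number of a shift or a turn outside -1 to 1 is refused whole. A call with a gripper value outside its range is refused whole. "claw" is the opening, from 0 (shut) to 1 (fully open), set as the call begins (left out, the last holds). The fingers move at their own pace and stop on an object; "newtons" is the grip in N (left out, the last holds). Time passes only in rows, so rows that repeat a pose let the fingers close. It gives the time, the measured TCP pose, the force and the opening at its end, in the units of the state.
- robot.observe(): the state, without advancing time (a new reading comes with each control period).
- robot.read_camera(name): name is "side" or "top"; returns the picture (384x512x3 uint8, red, green, blue); there is no depth.
- robot.camera_params(name): a dict with "fx", "fy", "cx", "cy" (pixels), "R" (3x3) and "t" (3): a world point X has camera coordinates R X + t. Camera axes: x right, y down, z forward; pixel columns grow to the right and rows downward; lengths in m; the calibration is good to about 2 mm. A picture is of the moment at which its call begins. camera_params takes no time and is no camera call.
- robot.hand_in(): hands the job in, once; it reports no verdict.
The state is a dict: "time": time; "qpos": joint angles; "qvel": joint speeds; "joint_efforts": joint torques, N m; "tool_pos": TCP position; "tool_rot": TCP orientation; "contact_force": force on the tool from outside, world axes, zero at the start; "torque": the same for the moment, N m; "opening": finger opening in m.
Only numpy, scipy, OpenCV 4.12 (cv2) and the standard library are available. Lean on these libraries where they do the work, as an engineer would, in place of code of your own. Each camera call takes 0.05 s, during which the arm holds its last target. There are 200 camera calls.

### The job

One of the two drive docks on the desk has its drive sticking out and its latch lever leaning away from the dock's mouth. With the fingertips push that drive fully home into its dock, then flip the dock's lever past its middle towards the mouth so that it snaps over and locks the drive in. Do not pick the drive up, leave the other dock locked as it is, do not disturb the other things on the desk, and finish clear of everything.

Things in the scene. Friction and masses are not known exactly. Their poses are not given: they have to be found in the camera images.
- dock: The dock to work on: black open-topped tray fixed to the desk, 111 x 82 mm, walls 26 mm high. Origin at desk level under the channel; +x from the open mouth to the stop wall, +y to the lever's side, z up. Channel 73 mm wide, floor 6 mm above the desk from x = -58 mm to the stop face at x = +45 mm; side walls begin at x = -35 mm.
- drive: Loose grey drive in that channel, 0.13 to 0.25 kg: main part 84 (x) x 70 x 16 mm with a narrower front tab. Origin at the centre of the main part's underside, axes parallel to the dock's. It slides freely along the dock's x; fully home, against the stop, its origin is at dock x = +3 mm. It starts 18 to 38 mm short of that.
- drive_tab (a point): Centre of the end face of the drive's front tab, the place to push: 62 mm from the drive's origin along its -x. Face 40 mm wide, 16 mm high, 6 to 22 mm above the desk. Fully home it is at dock x = -59 mm.
- latch (a joint): Lever angle of 'dock', rad. 0: unlocked, handle 0.5 rad from vertical towards dock +x (stop), crossbar raised. 1.0: locked, handle 0.5 rad towards -x (mouth), crossbar down in front of the drive's shoulder beside the tab. A spring drives it from the middle (0.5) to the nearer end; starting it takes 0.2 Nm (3 to 5 N on the handle). The crossbar cannot come down unless the drive is home.
- latch_pivot (a point): Pivot of that lever, at dock x = +5, y = +51, z = 34 mm, on the outer side of an aluminium bracket 44 mm high (dock x -13 to +23 mm, y 41 to 47 mm). The lever turns about the dock's y axis.
- latch_tip (a point): Top end of that lever's handle, 67 mm from the pivot, in the plane dock y = +51 mm. Steel rod 8 mm thick, rubber grip 14 mm thick over the top 30 mm. Unlocked: dock x = +37, z = 93 mm; upright: z = 101 mm; locked: x = -27, z = 93 mm.
- other_dock: Another dock of the same make, its drive home and its lever already locked. To be left alone. Same frame as 'dock'.
- other_drive: The drive in the other dock, same shape as 'drive'. To be left alone.
- other_latch (a joint): Lever angle of the other dock, about 1.0 (locked) at the start; to stay so.
- jar: Loose glass jar with metal latch lid, 60 mm across, 76 mm high, between the docks. Origin under its centre.
- mouse: Loose black mouse, 105 x 60 x 34 mm, origin under its centre.
- pen_cup: Loose empty red plastic cup, 76 mm across, 95 mm high, origin under its centre.
- tripod: Loose mini aluminium tripod, standing, 123 mm high, feet on a 50 mm radius, origin under its centre.
- card_case: Loose black case, 90 x 62 x 18 mm, origin under its centre.
- lens: Loose camera lens standing on end, 67 mm across, 50 mm high, origin under its centre.
Not all that is in view belongs to the job. What is shaped like the dock but green or turquoise is not meant. What is shaped like the drive but pink is not meant.

How it is judged:
On the way, in this order (a step that is already met when the one before it is completed fails the run):
1. the drive is fully home in its dock while the lever is still unlocked (x of drive in the frame of dock above -0.0005 m and z of drive in the frame of dock below 0.01 m and value of joint latch below 0.4 rad), for 0.2 s.
2. the lever has snapped over to its locked end (value of joint latch above 0.93 rad and x of drive in the frame of dock above -0.0005 m and z of drive in the frame of dock below 0.01 m), for 0.2 s.
At the end, for the whole second after the job is handed in: The drive lies in its dock's channel within 3.5 mm of the stop, its lever rests locked (above 0.93 rad), and the other dock's lever is still locked (above 0.9 rad) (all of step 2 and velocity of joint latch between -0.1 and 0.1 rad/s and linear speed of drive below 0.02 m/s and value of joint other_latch above 0.9 rad); the robot touches nothing.
It fails at once if the drive is lifted (more than 10 mm) or tipped (more than 0.35 rad) (z of drive in the frame of dock above 0.016 m or angle between drive's own z axis and vertical above 0.35 rad).
It fails at once if the other dock's drive is moved more than 10 mm or its lever unlocked (distance of other_drive from where it was at the start of the episode above 0.01 m or value of joint other_latch below 0.7 rad).
It fails at once if a bystander is moved more than 30 mm or tipped (distance of any of jar, mouse, pen_cup, tripod, card_case, lens from where it was at the start of the episode above 0.03 m or angle between any of jar, mouse, pen_cup, tripod, card_case, lens's own z axis and vertical above 0.35 rad).
It also fails if it takes over 45 s, if anything falls off the work surface, if the arm or the gripper's body presses on something with over 40 N, if the wrist force passes 120 N, or if a joint passes its speed limit or range.

## Working session

There is one attempt and no reset: what is moved stays moved. The work goes in short steps, Python scripts to look and compute and a tool call to move; the robot and the scene stay as the last step left them, time stands still between calls to the robot, and variables do not carry over. Pictures are saved under pics/ and viewed, about 8 in all and at most 12, crops included, and the job is handed in when it is done.

Besides the shell and the picture viewer there is one more tool, called after ">>>" as a command line: name --argument value ..., lists and objects as JSON in quotes. jog_arm: Moves the arm, as the interface text tells. Its arguments: {"type":"object","properties":{"deltas":{"type":"array","items":{"type":"number"}},"claw":{"type":"number"},"newtons":{"type":"number"}},"required":["deltas"]}

```bash
mkdir -p pics; ls
python3 - <<'E'
from cell import robot
import cv2, numpy as np
a=robot.read_camera("top");b=robot.read_camera("side")
for n,i in(("top",a),("side",b)):
    cv2.imwrite(f"pics/{n}0.png",cv2.resize(i[:,:,::-1],(800,600),interpolation=cv2.INTER_CUBIC)); cv2.imwrite(f"{n}_raw.png",i[:,:,::-1])
    p=robot.camera_params(n);print(n,{k:np.round(v,4).tolist() for k,v in p.items()}, "centre",np.round(-np.array(p['R']).T@p['t'],3))
s=robot.observe();print(s)
E
```

```text
pics
top {'fx': 350.2943, 'fy': 350.2943, 'cx': 254.8919, 'cy': 196.8424, 'R': [[0.0278, -0.9996, -0.0054], [-0.9848, -0.0264, -0.1717], [0.1714, 0.0101, -0.9851]], 't': [-0.007, 0.5575, 1.1688]} centre [ 0.349 -0.004  1.247]
side {'fx': 425.5098, 'fy': 425.5098, 'cx': 251.9528, 'cy': 195.431, 'R': [[0.8834, -0.4685, -0.0146], [-0.251, -0.4465, -0.8588], [0.3958, 0.7623, -0.512]], 't': [-0.4886, 0.2127, 1.1546]} centre [ 0.028 -1.014  0.767]
{'time': 0.1, 'qpos': array([ 1.18995388e+00,  3.42665378e-01,  1.52492804e+00,  2.52841070e-06,
        1.27537362e+00, -1.45990759e-01]), 'qvel': array([-0.00061532, -0.00261033, -0.00352742,  0.00055601,  0.00092773,
        0.00069085]), 'joint_efforts': array([ 2.05555436e-03, -4.31999123e+01, -2.44698268e+01,  7.20505044e-02,
        5.24797000e-02, -4.07951450e-05]), 'tool_pos': array([0.12201084, 0.51027268, 0.23710575]), 'tool_rot': array([-3.14023324e+00, -2.02327575e-04,  2.90674009e+00]), 'contact_force': array([ 0.56748161, -0.32443005,  0.75283501]), 'torque': array([ 0.02455672, -0.01558349, -0.00271699]), 'opening': 0.09161683973712899}
```

View pics/top0.png

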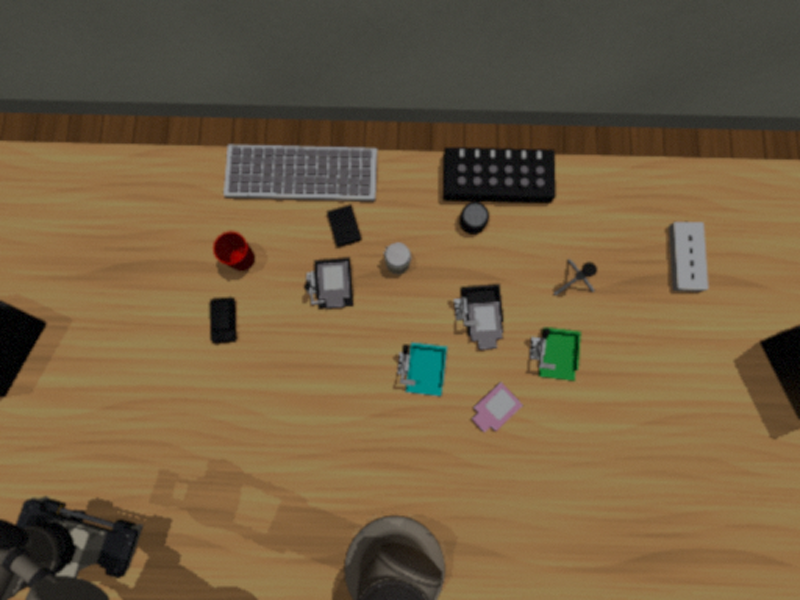

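View pics/side0.png

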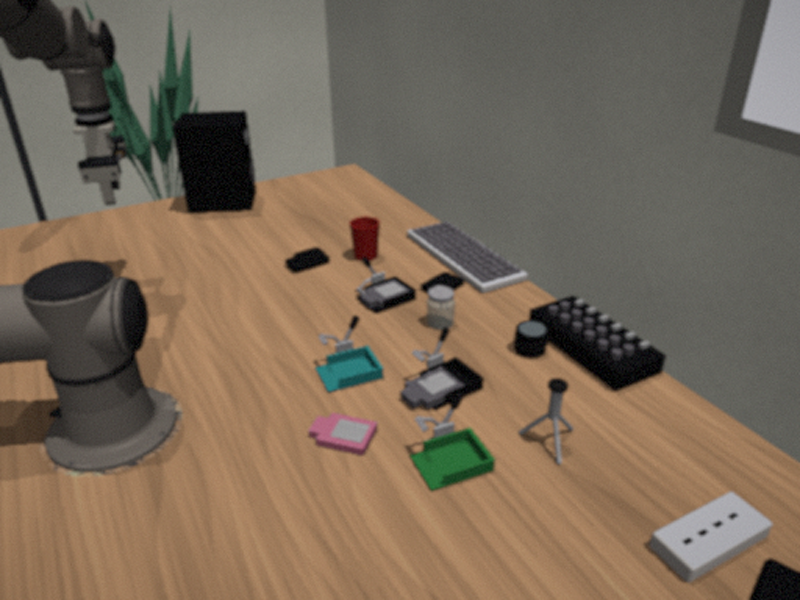

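The two black docks in the top view are at (333,282) and (483,315); the turquoise, green and pink items are decoys. The one at (483,315) fits the description: its drive sticks out toward the robot and in the side view its lever leans away from the mouth. I'll confirm that in one enlarged crop and measure from it.

Run:
```python
import cv2, numpy as np
a=cv2.imread("top_raw.png")[172:232,280:340];b=cv2.imread("side_raw.png")[202:262,250:315]
A=cv2.resize(a,None,fx=6.5,fy=6.5,interpolation=cv2.INTER_CUBIC);B=cv2.resize(b,None,fx=6,fy=6.5,interpolation=cv2.INTER_CUBIC)
cv2.imwrite("pics/crop.png",np.clip(np.hstack([A,B]).astype(float)*1.5,0,255).astype('uint8'))
```

```text
(no output)
```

View pics/crop.png

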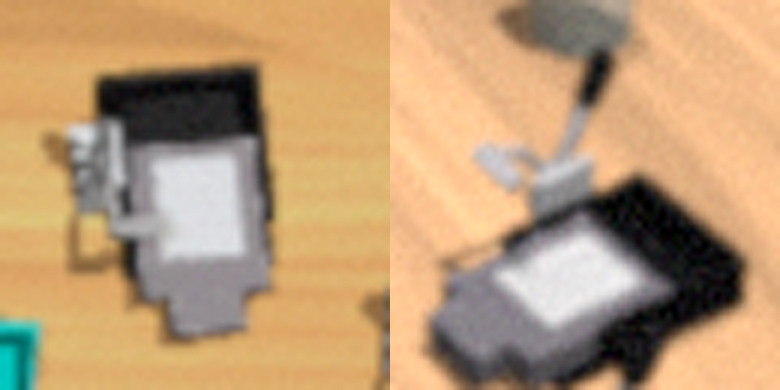

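The crop confirms it: the drive sticks out with its tab end at crop (177,338) to (245,328), the channel is empty behind it, and the lever's black grip leans toward the stop. Now I'll cast rays.

```bash
cat > h.py <<'E'
from cell import robot
import numpy as np
def ray(cam,u,v,z):
    p=robot.camera_params(cam);R=np.array(p['R']);c=-R.T@np.array(p['t'])
    d=R.T@np.array([(u-p['cx'])/p['fx'],(v-p['cy'])/p['fy'],1]);return c+d*(z-c[2])/d[2]
def proj(cam,X):
    p=robot.camera_params(cam);q=np.array(p['R'])@X+p['t'];return np.array([p['fx']*q[0]/q[2]+p['cx'],p['fy']*q[1]/q[2]+p['cy']])
E
python3 - <<'E'
from h import *
T=lambda x,y,z:ray("top",280+x/6.5-.5+.5/6.5*0,172+y/6.5-.5,z)
S=lambda x,y,z:ray("side",250+(x-390)/6-.5,202+y/6.5-.5,z)
P={'wallL':T(97,78,.026),'wallR':T(257,68,.026),'tabL':T(177,338,.022),'tabR':T(245,328,.022),'shL':T(140,300,.022),'shR':T(268,290,.022),'bkL':T(133,148,.022),'bkR':T(255,138,.022)}
for k,v in P.items():print(k,np.round(v,4))
n=lambda a,b:(np.linalg.norm(P[a]-P[b])*1e3).round(1)
print("wall82",n('wallL','wallR'),"tab40",n('tabL','tabR'),"sh70",n('shL','shR'),"bk70",n('bkL','bkR'),"84",n('shL','bkL'),n('shR','bkR'))
m=lambda a,b:(P[a]+P[b])/2
ax=m('bkL','bkR')-m('tabL','tabR');ya=np.arctan2(ax[1],ax[0]);print("yaw axis",np.degrees(ya))
for a,b in(('wallL','wallR'),('tabL','tabR'),('shL','shR'),('bkL','bkR')):
    d=P[a]-P[b];print(a,np.degrees(np.arctan2(-d[0],d[1])))
for a,b in(('shL','bkL'),('shR','bkR')):
    d=P[b]-P[a];print(a,np.degrees(np.arctan2(d[1],d[0])))
print("tab",m('tabL','tabR'),"wall",m('wallL','wallR'))
# side: grip tip at z~.093, tab end face top corners
print("side tip",S(604,58,.093),"side tab",S(432,325,.022),S(495,358,.022))
E
```

```text
wallL [ 0.6133 -0.1308  0.026 ]
wallR [ 0.6212 -0.2184  0.026 ]
tabL [ 0.4722 -0.1755  0.022 ]
tabR [ 0.4786 -0.2121  0.022 ]
shL [ 0.4922 -0.1555  0.022 ]
shR [ 0.4995 -0.2246  0.022 ]
bkL [ 0.5756 -0.1512  0.022 ]
bkR [ 0.5829 -0.2178  0.022 ]
wall82 87.9 tab40 37.1 sh70 69.5 bk70 67.0 84 83.5 83.7
yaw axis 5.096938013525833
wallL 5.1784136239148
tabL 9.919561226040258
shL 6.040740443328879
bkL 6.293342055990807
shL 2.9222777716256574
shR 4.6120573759396635
tab [ 0.47536946 -0.19379     0.022     ] wall [ 0.61723222 -0.17459159  0.026     ]
side tip [ 0.59325704 -0.13378104  0.093     ] side tab [ 0.47124105 -0.18223932  0.022     ] [ 0.48586772 -0.21588902  0.022     ]
```

Run:
```python
from h import *
k=1/1.5625
for n,u,v,z in(("green BL",541,376,.026),("green BR",576,380,.026),("green TL",550,329,.026),("green TR",579,331,.026),("green bracket",537,346,.044),("turq TL",414,345,.026),("turq TR",446,347,.026),("turq BR",441,395,.026),("turq BL",407,391,.026),("turq bracket",404,365,.044),("jar",397,256,.076),("lens",474,215,.05),("pink",497,405,.02)):
    print(n,np.round(ray("top",u*k,v*k,z),3))
for n,u,v in(("green tip",456,398),("turq tip",355,319),("work tip",446,331)): print(n,np.round(ray("side",u*k,v*k,.093),3))
```

```text
green BL [ 0.416 -0.312  0.026]
green BR [ 0.409 -0.389  0.026]
green TL [ 0.522 -0.333  0.026]
green TR [ 0.519 -0.398  0.026]
green bracket [ 0.481 -0.299  0.044]
turq TL [ 0.477 -0.029  0.026]
turq TR [ 0.475 -0.101  0.026]
turq BR [ 0.368 -0.091  0.026]
turq BL [ 0.375 -0.016  0.026]
turq bracket [ 0.431 -0.008  0.044]
jar [0.668 0.014 0.076]
lens [ 0.776 -0.159  0.05 ]
pink [ 0.35  -0.215  0.02 ]
green tip [ 0.5   -0.316  0.093]
turq tip [ 0.46  -0.02   0.093]
work tip [ 0.59  -0.141  0.093]
```

>>> jog_arm --deltas '[1,-1,0,0,0,0.21,1,-1,0,0,0,0.21,1,-1,0,0,0,0.21,1,-1,0,0,0,0.21]' --claw 0 --newtons 20

```text
time: 0.43
tool_pos: [0.2234, 0.4084, 0.2373]
tool_rot: [-3.14, -0.0, -3.041]
contact_force: [0.9, 0.2, 0.8]
opening: 0.07
```

>>> jog_arm --deltas '[1,-1,0,0,0,0,1,-1,0,0,0,0,1,-1,0,0,0,0,1,-1,0,0,0,0]'

```text
time: 0.77
tool_pos: [0.3246, 0.3075, 0.2376]
tool_rot: [-3.14, 0.001, -3.049]
contact_force: [-0.6, 0.2, -0.0]
opening: 0.0428
```

>>> jog_arm --deltas '[1,-1,0,0,0,0,1,-1,0,0,0,0,1,-1,0,0,0,0,1,-1,0,0,0,0]'

```text
time: 1.1
tool_pos: [0.4249, 0.2073, 0.2375]
tool_rot: [-3.14, 0.001, -3.049]
contact_force: [-0.0, 0.1, 1.0]
opening: 0.0165
```

>>> jog_arm --deltas '[0,-1,0,0,0,0,0,-1,0,0,0,0,0,-1,0,0,0,0]'

```text
time: 1.35
tool_pos: [0.4217, 0.1071, 0.2372]
tool_rot: [-3.14, -0.002, -3.048]
contact_force: [0.2, 0.5, 0.6]
opening: 0.0006
```

>>> jog_arm --deltas '[0,-1,0,0,0,0,0,-1,0,0,0,0,0,-1,0,0,0,0]'

```text
time: 1.6
tool_pos: [0.4217, 0.007, 0.2375]
tool_rot: [-3.14, -0.001, -3.048]
contact_force: [0.4, -0.4, -0.1]
opening: 0.0006
```

>>> jog_arm --deltas '[0,-1,0,0,0,0,0,-1,0,0,0,0,0,-1,0,0,0,0]'

```text
time: 1.85
tool_pos: [0.4218, -0.0932, 0.2376]
tool_rot: [-3.14, -0.0, -3.049]
contact_force: [0.7, 0.1, -0.2]
opening: 0.0007
```

>>> jog_arm --deltas '[0.1,-1,-0.5,0.016,-0.166,0,0.1,-1,-0.5,0.016,-0.166,0,0.1,-1,-0.5,0.016,-0.166,0,0.1,-1,-0.5,0.016,-0.166,0,0.1,-1,-0.5,0.016,-0.166,0]'

```text
time: 2.27
tool_pos: [0.431, -0.1905, 0.1867]
tool_rot: [3.139, 0.26, -3.051]
contact_force: [-0.6, -0.5, 0.6]
opening: 0.0004
```

>>> jog_arm --deltas '[0,0,-1,0,0,0,0,0,-1,0,0,0,0,0,-1,0,0,0,0,0,-1,0,0,0]'

```text
time: 2.6
tool_pos: [0.4307, -0.1865, 0.0847]
tool_rot: [3.135, 0.256, -3.046]
contact_force: [-0.1, 0.8, 0.6]
opening: 0.0003
```

Run:
```python
from h import *
import cv2
a=robot.read_camera("top");b=robot.read_camera("side")
cv2.imwrite("top1.png",a[:,:,::-1]);cv2.imwrite("side1.png",b[:,:,::-1])
a=a[165:265,250:350,::-1];b=b[165:265,220:320,::-1]
f=lambda i:cv2.resize(i,None,fx=4,fy=4,interpolation=cv2.INTER_CUBIC)
cv2.imwrite("pics/pre.png",np.clip(np.hstack([f(a),f(b)])*1.5,0,255).astype('uint8'))
print(robot.observe()['tool_pos'])
```

```text
[ 0.43283627 -0.1885228   0.08828099]
```

View pics/pre.png

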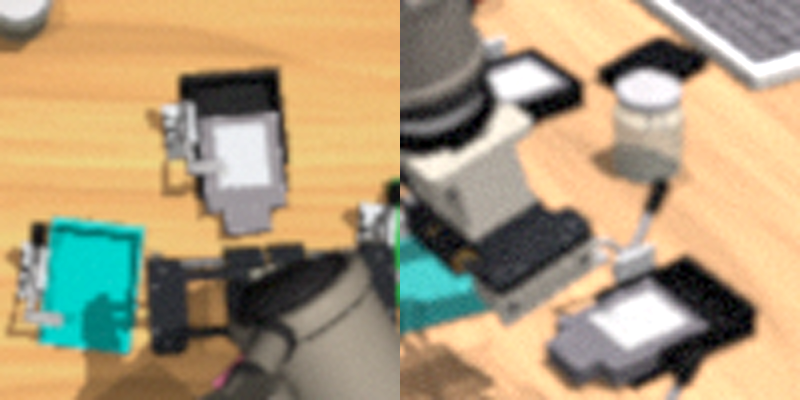

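The top crop shows the tab at (245,230) with the gripper just short of it. The gripper body is left of the green lever at (375,215). In the side crop the raised crossbar is clear. I'm descending in front of the tab.

>>> jog_arm --deltas '[0,0,-0.3,0,0,0,0,0,-0.5,0,0,0,0,0,-0.66,0,0,0,0,0,-0.66,0,0,0]'

```text
time: 3.03
tool_pos: [0.4326, -0.1888, 0.0215]
tool_rot: [3.14, 0.262, -3.046]
contact_force: [-0.4, 1.0, -0.2]
opening: 0.0006
```

>>> jog_arm --deltas '[0.1,0.01,0,0,0,0,0.2,0.02,0,0,0,0,0.3,0.03,0,0,0,0,0.35,0.034,0,0,0,0,0.4,0.038,0,0,0,0]'

```text
time: 3.45
tool_pos: [0.4736, -0.1858, 0.0237]
tool_rot: [-3.14, 0.264, -3.045]
contact_force: [-1.3, -1.4, 1.8]
opening: 0.0008
```

>>> jog_arm --deltas '[0.05,0.005,0,0,0,0,0.08,0.008,0,0,0,0,0.11,0.01,0,0,0,0,0.14,0.013,0,0,0,0]'

```text
time: 3.78
tool_pos: [0.4862, -0.1842, 0.0218]
tool_rot: [3.141, 0.262, -3.047]
contact_force: [-1.2, -1.0, 1.4]
opening: 0.0003
```

>>> jog_arm --deltas '[0.01,0.001,0,0,0,0,0.02,0.002,0,0,0,0,0.03,0.003,0,0,0,0,0.03,0.003,0,0,0,0]'

```text
time: 4.12
tool_pos: [0.4891, -0.184, 0.0216]
tool_rot: [3.141, 0.262, -3.047]
contact_force: [-1.3, 0.4, 0.7]
opening: 0.0005
```

>>> jog_arm --deltas '[0.01,0.001,0,0,0,0,0.02,0.002,0,0,0,0,0.03,0.003,0,0,0,0,0.03,0.003,0,0,0,0]'

```text
time: 4.45
tool_pos: [0.4922, -0.1836, 0.0217]
tool_rot: [3.141, 0.262, -3.046]
contact_force: [-1.3, -0.8, 0.1]
opening: 0.0007
```

>>> jog_arm --deltas '[0.01,0.001,0,0,0,0,0.02,0.002,0,0,0,0,0.02,0.002,0,0,0,0]'

```text
time: 4.7
tool_pos: [0.4928, -0.1835, 0.0215]
tool_rot: [3.141, 0.26, -3.046]
contact_force: [-11.0, -2.9, 5.6]
opening: 0.0004
```

>>> jog_arm --deltas '[0.01,0.001,0,0,0,0,0.02,0.002,0,0,0,0,0.02,0.002,0,0,0,0]'

```text
time: 4.95
tool_pos: [0.4932, -0.1833, 0.0215]
tool_rot: [3.14, 0.258, -3.046]
contact_force: [-22.0, -7.4, 13.6]
opening: 0.0004
```

The force rose from about 1 to 22 N with almost no further motion, at the predicted home position. Now I'll back off, rise and check.

>>> jog_arm --deltas '[0,0,0,0,0,0,-0.1,-0.01,0,0,0,0,-0.3,-0.03,0,0,0,0,-0.5,-0.05,0,0,0,0,-0.5,-0.05,0,0,0,0]'

```text
time: 5.37
tool_pos: [0.4435, -0.1876, 0.0213]
tool_rot: [3.139, 0.26, -3.048]
contact_force: [0.5, -0.3, -0.8]
opening: 0.0006
```

>>> jog_arm --deltas '[-0.1,0,0.5,0,0,0,-0.1,0,1,0,0,0,-0.1,0,1,0,0,0,-0.1,0,1,0,0,0]'

```text
time: 5.7
tool_pos: [0.4387, -0.1903, 0.1261]
tool_rot: [-3.135, 0.268, -3.045]
contact_force: [1.1, -0.5, 0.7]
opening: 0.0004
```

>>> jog_arm --deltas '[0,0.2,1,-0.016,0.166,0,0,0.4,1,-0.016,0.166,0,0,0.5,1,-0.016,0.166,0,0,0.5,1,-0.016,0.166,0]'

```text
time: 6.03
tool_pos: [0.4399, -0.1364, 0.2267]
tool_rot: [-3.137, 0.006, -3.044]
contact_force: [1.9, -1.1, -0.8]
opening: 0.0003
```

Run:
```python
from h import *
import cv2
a=robot.read_camera("top");b=robot.read_camera("side")
cv2.imwrite("top2.png",a[:,:,::-1]);cv2.imwrite("side2.png",b[:,:,::-1])
a=a[172:232,280:340,::-1];b=b[202:262,250:310,::-1]
f=lambda i:cv2.resize(i,None,fx=6.5,fy=6.5,interpolation=cv2.INTER_CUBIC)
cv2.imwrite("pics/home.png",np.clip(np.hstack([f(a),f(b)])*1.5,0,255).astype('uint8'))
s=robot.observe();print(s['tool_pos'],s['tool_rot'],s['time'])
```

```text
[ 0.43761553 -0.13734333  0.22229707] [-3.14042966  0.00318685 -3.04316776] 6.1333
```

View pics/home.png

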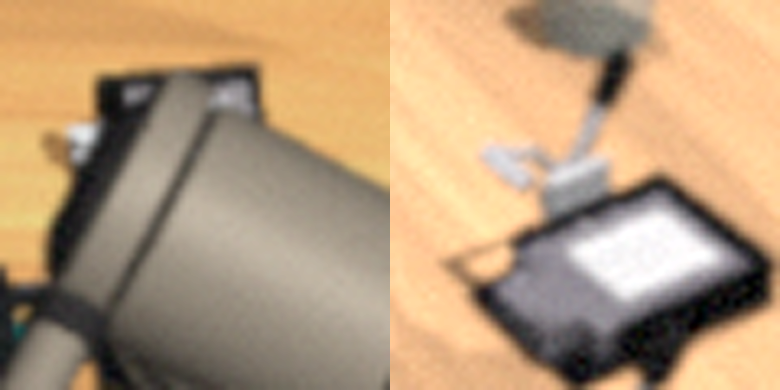

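The side crop shows the drive fully inside the tray, no gap left at the stop, and the lever still leaning back. Next I move behind the lever.

>>> jog_arm --deltas '[1,0,0,0,0,0,1,0,0,0,0,0,1,0,0,0,0,0]'

```text
time: 6.38
tool_pos: [0.539, -0.1388, 0.2192]
tool_rot: [3.14, 0.0, -3.047]
contact_force: [-0.9, 1.0, -0.4]
opening: 0.0002
```

>>> jog_arm --deltas '[1,0.1,0,0,0,0,1,0.1,0,0,0,0,1,0.1,0,0,0,0,1,0.1,0,0,0,0]'

```text
time: 6.72
tool_pos: [0.6383, -0.1284, 0.2173]
tool_rot: [3.139, -0.002, -3.046]
contact_force: [-0.3, 0.7, -0.7]
opening: 0.0007
```

>>> jog_arm --deltas '[0.02,0,-0.4,0,0,0,0.02,0,-0.7,0,0,0,0.02,0,-0.7,0,0,0,0.02,0,-0.7,0,0,0]'

```text
time: 7.05
tool_pos: [0.6361, -0.1287, 0.149]
tool_rot: [3.139, -0.006, -3.048]
contact_force: [-0.0, -0.3, 0.4]
opening: 0.0008
```

>>> jog_arm --deltas '[0,0,-0.3,0,0,0,0,0,-0.65,0,0,0,0,0,-0.65,0,0,0,0,0,-0.65,0,0,0]'

```text
time: 7.38
tool_pos: [0.6377, -0.1286, 0.0872]
tool_rot: [3.141, -0.001, -3.047]
contact_force: [-0.3, 0.6, -0.2]
opening: 0.0003
```

Run:
```python
from h import *
import cv2
b=robot.read_camera("side")[190:265,235:335,::-1]
cv2.imwrite("pics/lever.png",np.clip(cv2.resize(b,None,fx=7,fy=7,interpolation=cv2.INTER_CUBIC)*1.4,0,255).astype('uint8'))
s=robot.observe();p=s['tool_pos']-[.5646,-.1847,0];u=np.array([.9954,.0958,0]);v=np.array([-.0958,.9954,0]);print(s['tool_pos'],"dock",p@u,p@v,p[2])
```

```text
[ 0.63894222 -0.12895104  0.0889457 ] dock 0.07934100074542896 0.04837053179693924 0.08894570027982293
```

View pics/lever.png

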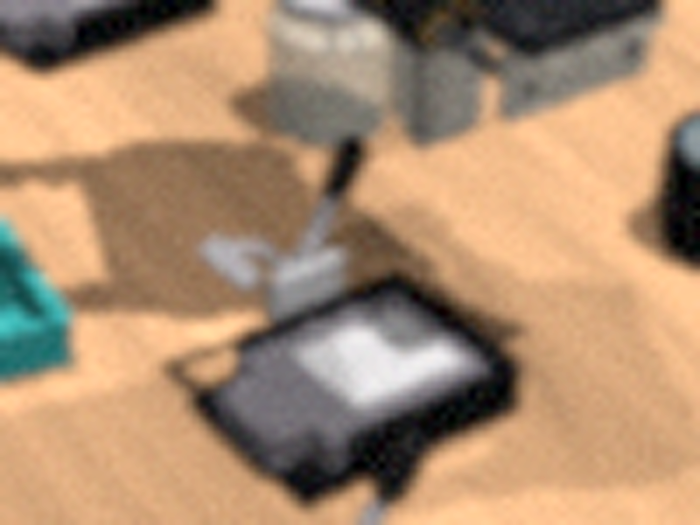

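The side crop shows the fingertips at (425,140), behind the grip top at (352,148) on the stop side and in line with it. Now I push toward the mouth.

>>> jog_arm --deltas '[0,0,-0.07,0,0,0,-0.1,-0.01,-0.07,0,0,0,-0.2,-0.02,-0.07,0,0,0,-0.28,-0.03,-0.07,0,0,0,-0.34,-0.033,-0.07,0,0,0]'

```text
time: 7.85
tool_pos: [0.6065, -0.1319, 0.0827]
tool_rot: [-3.14, 0.008, -3.047]
contact_force: [8.2, 3.3, 7.0]
opening: 0.0007
```

>>> jog_arm --deltas '[-0.06,-0.006,0,0,0,0,-0.12,-0.012,0,0,0,0,-0.18,-0.018,0,0,0,0,-0.24,-0.024,0,0,0,0]'

```text
time: 8.18
tool_pos: [0.5801, -0.1342, 0.0807]
tool_rot: [-3.141, 0.001, -3.046]
contact_force: [-0.2, 0.4, -0.2]
opening: 0.0003
```

>>> jog_arm --deltas '[-0.06,-0.006,0,0,0,0,-0.12,-0.012,0,0,0,0,-0.14,-0.014,0,0,0,0,-0.14,-0.014,0,0,0,0]'

```text
time: 8.52
tool_pos: [0.5653, -0.1355, 0.0795]
tool_rot: [3.141, -0.001, -3.047]
contact_force: [1.4, 0.3, -0.6]
opening: 0.0004
```

The force peaked at about 8 N, then dropped to zero, so the lever has snapped over. I'm retreating toward the stop side and up.

>>> jog_arm --deltas '[0.3,0.03,0,0,0,0,0.4,0.04,0.3,0,0,0,0.4,0.04,0.7,0,0,0,0.4,0.04,1,0,0,0,0.4,0.04,1,0,0,0]'

```text
time: 8.93
tool_pos: [0.6095, -0.1323, 0.1866]
tool_rot: [-3.137, 0.011, -3.046]
contact_force: [0.5, -0.1, 0.1]
opening: -0.0001
```

>>> jog_arm --deltas '[0,1,0.6,0,0,0,0,1,0.6,0,0,0,0,1,0.6,0,0,0,0,1,0.6,0,0,0]'

```text
time: 9.27
tool_pos: [0.6075, -0.0266, 0.2437]
tool_rot: [3.141, 0.007, -3.042]
contact_force: [1.1, -0.3, 0.2]
opening: 0.0006
```

>>> jog_arm --deltas '[0,1,0,0,0,0,0,1,0,0,0,0,0,1,0,0,0,0,0,1,0,0,0,0]'

```text
time: 9.6
tool_pos: [0.6058, 0.0722, 0.239]
tool_rot: [3.14, -0.001, -3.042]
contact_force: [-0.1, -0.2, 1.1]
opening: 0.0007
```

>>> jog_arm --deltas '[-1,1,0,0,0,0,-1,1,0,0,0,0,-1,1,0,0,0,0,-1,1,0,0,0,0]'

```text
time: 9.93
tool_pos: [0.503, 0.1701, 0.2392]
tool_rot: [3.141, -0.002, -3.045]
contact_force: [0.8, 0.7, 0.1]
opening: 0.0002
```

Run:
```python
from h import *
import cv2
a=robot.read_camera("top")[:,:,::-1];b=robot.read_camera("side")[:,:,::-1]
cv2.imwrite("top3.png",a);cv2.imwrite("side3.png",b)
f=lambda i:cv2.resize(i,(400,400),interpolation=cv2.INTER_CUBIC)
cv2.imwrite("pics/final.png",np.clip(np.hstack([f(a[120:240,180:340][:,60:]) if 0 else f(a[172:232,280:340]),f(b[195:260,245:310])])*1.5,0,255).astype('uint8'))
cv2.imwrite("pics/finalall.png",cv2.resize(b,(800,600)))
s=robot.observe();print(s['tool_pos'],s['qvel'].round(3),s['time'],s['contact_force'])
```

```text
[0.50449415 0.16940172 0.23969164] [-0.05   0.03  -0.053 -0.021 -0.008 -0.029] 10.0333 [ 0.3447049  -0.90774887 -0.62279912]
```

View pics/final.png

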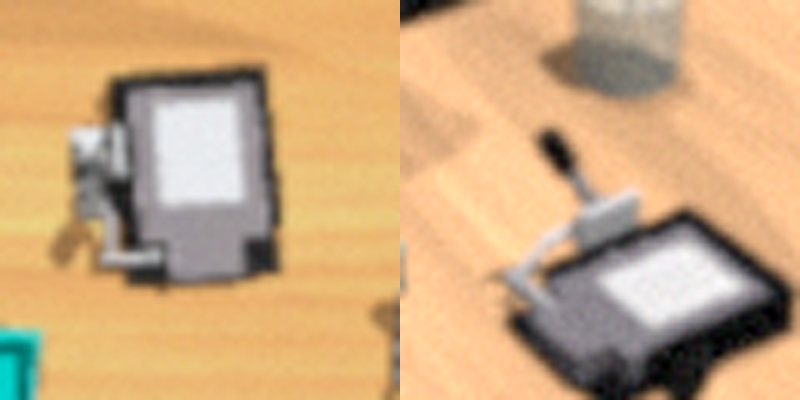

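View pics/finalall.png

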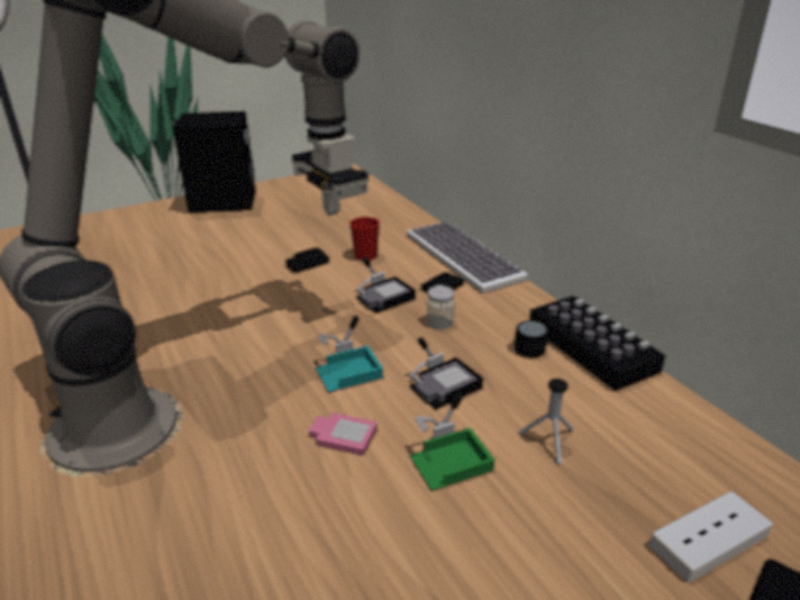

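The crops show the drive home, the crossbar down in front of its shoulder at (140,258) and the handle leaning toward the mouth. The other dock and the bystanders are where they were, and the arm is clear. I'm handing in.

```bash
python3 -c "
from cell import robot
print(robot.hand_in())"
```

```text
the job is handed in; nothing more can be done
None
```

I pushed the drive home with the closed fingertips, flipped the lever over to locked, retreated clear and handed the job in at about 10 s on the robot's clock. The hand-in reports no verdict, so the checks below are my own.

- **Drive:** the force rose from about 1 N to 22 N with almost no further motion. This was within about 1 mm of the home position I had predicted from the pictures. The picture afterwards showed the drive home and the lever still unlocked.
- **Lever:** the last force reading on the handle was about 8 N, and it fell to about zero as the lever snapped over. The final pictures show the handle leaning toward the mouth and the crossbar down in front of the drive's shoulder.
- **Surroundings:** by eye in the side view, the other dock is still locked and the loose items look where they were. I did not measure their shifts. The arm is clear and reads only sensor noise.
- **Disagreement:** the dock's back wall measured 88 mm wide in the picture against the 82 mm given, so I located the dock from the drive's edges instead. The push contact then agreed with that position to within 1 mm.

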